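# Build up two door knob sets on their display spindles

### The job

Put the two door knob sets together on their display stands. Slide the bronze rose over the spindle of the stand with the square dark wooden base, then the black spacer ring, then the bronze knob on top; on the stand with the round blue base put the steel rose and then the steel knob. Every part must sit flat and fully down on the one below, and the oil can, padlock and pin jar among them must be left where they are.

Things in the scene. Friction and masses are not known exactly. Their poses are not given: they have to be found in the camera images.
- bronze_rose: Dark brown bronze cover plate (rose) lying flat: a ring 60 mm outside diameter, 14 mm thick, with a 22 mm through hole in the middle and four small dark screw dots on its top face. Origin: centre of the underside; z up along the hole axis. About 0.12 kg, loose.
- black_spacer: Black nylon spacer ring lying flat: 46 mm outside diameter, 14 mm thick, with a 22 mm through hole. Origin: centre of the underside; z up along the hole axis. About 0.03 kg, loose.
- bronze_knob: Dark brown bronze door knob standing upright, dome up: round head 50 mm across (full width from 43 to 57 mm above the underside, flat top at 66 mm, one small dark dot in the middle), on a round neck 34 mm across that has a 22 mm bore open at the bottom, 36 mm deep. Origin: centre of the underside; z up along the axis. About 0.22 kg, loose.
- steel_rose: Silver-grey steel cover plate (rose) lying flat: a ring 60 mm outside diameter, 14 mm thick, with a 22 mm through hole in the middle and four small dark screw dots on its top face. Origin: centre of the underside; z up along the hole axis. About 0.12 kg, loose.
- steel_knob: Silver-grey steel door knob standing upright, dome up: round head 50 mm across (full width from 43 to 57 mm above the underside, flat top at 66 mm, one small dark dot in the middle), on a round neck 34 mm across that has a 22 mm bore open at the bottom, 36 mm deep. Origin: centre of the underside; z up along the axis. About 0.22 kg, loose.
- wood_stand: Display stand, fixed: a square dark wooden base, 92 by 92 mm, 20 mm high, with an upright steel spindle 10 mm in diameter in its middle, tip at 62 mm above the work surface (42 mm above the base's top), tip slightly chamfered. Origin: centre of the base's underside, on the spindle's axis; z up.
- blue_stand: Display stand, fixed: a round blue base, 94 mm in diameter, 20 mm high, with an upright steel spindle 10 mm in diameter in its middle, tip at 62 mm above the work surface (42 mm above the base's top), tip slightly chamfered. Origin: centre of the base's underside, on the spindle's axis; z up.
- oil_can: Bystander, loose, not needed for the job. Worn red enamel oil can, 64 mm in diameter with a thin upright spout, 115 mm tall overall, 0.25 kg. Origin: centre of the underside.
- padlock: Bystander, loose, not needed for the job. Brass padlock lying flat, 76 mm long with its steel shackle, 50 mm wide, 22 mm high, 0.25 kg. Origin: on the underside near the middle; x points towards the shackle.
- pin_jar: Bystander, loose, not needed for the job. Small glass jar of lock pins with a yellow cap, 54 mm in diameter, 50 mm tall, 0.12 kg. Origin: centre of the underside.
Things that resemble listed ones, but are neither listed nor needed, are in the scene too. What is shaped like the steel_rose but green is not meant.

How it is judged (in metres and radians):
At the end, for the whole second after the job is handed in: Wooden stand, from below: bronze rose, black spacer, bronze knob; blue stand: steel rose, steel knob. Each is within 9 mm of the spindle axis and 4 mm of its seated height (underside at 20, 34, 48 mm), upright within 0.12 rad, released, and slower than 0.02 m/s (horizontal distance between each of bronze_rose, black_spacer, bronze_knob and wood_stand below 0.009 m and z of bronze_rose in the frame of wood_stand between 0.016 and 0.024 m and angle between each of bronze_rose, black_spacer, bronze_knob, steel_rose, steel_knob's own z axis and vertical below 0.12 rad and linear speed of each of bronze_rose, black_spacer, bronze_knob, steel_rose, steel_knob below 0.02 m/s and z of black_spacer in the frame of wood_stand between 0.03 and 0.038 m and z of bronze_knob in the frame of wood_stand between 0.044 and 0.052 m and horizontal distance between each of steel_rose, steel_knob and blue_stand below 0.009 m and z of steel_rose in the frame of blue_stand between 0.016 and 0.024 m and z of steel_knob in the frame of blue_stand between 0.03 and 0.038 m); the robot touches nothing.
It fails at once if the oil can is pushed or knocked more than 25 mm from its place (distance of oil_can from where it was at the start of the episode above 0.025 m).
It fails at once if the padlock is pushed or knocked more than 25 mm from its place (distance of padlock from where it was at the start of the episode above 0.025 m).
It fails at once if the pin jar is pushed or knocked more than 25 mm from its place (distance of pin_jar from where it was at the start of the episode above 0.025 m).
It also fails if it takes over 128 s, if anything falls off the work surface, if the arm or the gripper's body presses on something with over 40 N, if the wrist force passes 120 N, or if a joint passes its speed limit or range.

### The arm

A 6-joint arm with a two-finger parallel gripper is mounted at the origin on the work surface. World frame = base frame: x ahead of the robot, y to its left, z up, the work surface at z = 0. Lengths are in m, angles in degrees, forces in N, time in s.
With the tool pointing down it reaches from about 0.35 to 0.875 m from the base axis. Payload 4.2 kg.
Tool frame: the origin (TCP) lies at the very end of the fingers, on their centre line; the grasp point (between the pads) lies 19 mm behind it (r.grip_point_offset is the distance from the TCP to the grasp point, in m); z points along the fingers, y is the line along which they close (so a half turn about z gives the same grasp; the last joint's range is limited). The gripper opens to 87 mm and grips with 3 to 60 N. Pads are 19 mm wide; open, the fingers measure 117 mm over their backs; the gripper's body (75 mm by 190 mm) begins 51 mm behind the grasp point.
Start: joints at [-48.266, 22.042, 0.453, 0, -68.411, -14.817], TCP at [0.283, -0.557, 0.223] pointing down, gripper open.
Joint ranges: [-179.83, 179.83], [-69.29, 118.12], [-61.27, 80.66], [-181.25, 117.63], [-171.15, -9.14], [-177.46, 177.46]. Speed limits (degrees/s): [159.86, 159.86, 180, 180, 180, 180].

### API

Orientations are given as a 3x3 rotation matrix whose columns are the frame's x, y, z axes.
In Python, from station import r, cams gives the robot as it stands. The module is installed in compiled form; this text tells all that it offers.
- The arm moves only by the shell command python3 -m handwheel 'ROWS'. ROWS is JSON, a list that holds one entry, the list of rows, each a list of 7 numbers: the turn, a rotation vector about the tool's x, y, z in units of 6 degrees (1.0 is 6 degrees), then the shift along the tool's x, y, z in m, then the finger opening in m, from 0 to 0.087. In form: [[[ax, ay, az, x, y, z, jaw], ...]]. A call has 1 to 12 rows; each row shifts and turns the commanded pose from where the row before left it, along the tool's axes as they then stand; what a row does not reach is not made up. A row lasts 1/10 s, in which the tool goes at most 50 mm and 8.59 degrees, less where a joint would pass 70% of its speed; a pose out of reach is approached as far as the arm can. A call with a gripper value outside its range is refused whole. The fingers move at their own pace and stop on an object; the grip force is fixed at half the most. Time passes only in rows, so rows that do not move let the fingers close. It gives the time, the measured TCP pose, the force, the opening and the grip force at its end, in the units of the state.
- r.sense(): the state, without advancing time (a new reading comes with each control period).
- cams.capture(name): name is "side" or "top" or "wrist"; returns the picture (420x560x3 uint8, red, green, blue); there is no depth.
- cams.get_calibration(name): a dict with "camera_matrix" (3x3 intrinsics, pixels), "k1" (the pictures are not rectified: a ray, as slopes to the right and down, at radius r is drawn at 1 + k1 r^2 times it, then the intrinsics apply), "rvec" (rotation vector, rad) and "tvec" (3), from world to camera coordinates, as OpenCV has them; the wrist camera has in their place "T_tool_cam" (4x4, takes a point from camera to tool coordinates, whose origin is the TCP and whose axes are the flange's). Camera axes: x right, y down, z forward; pixel columns grow to the right and rows downward; lengths in m; the calibration is good to about 2 mm. A picture is of the moment at which its call begins: read the wrist's pose just before it. get_calibration takes no time and is no camera call.
- r.finish_job(): hands the job in; it is judged then, once.
The state is a dict: "time_s": time; "joints": joint angles; "joint_velocities": joint speeds; "effort": joint torques, N m; "tcp_pos": TCP position; "ee_rot": TCP orientation; "wrist_force": force on the tool from outside, world axes, zero at the start; "moment": the same for the moment, N m; "gripper_width": opening from 0.0 (shut) to 1.0 (fully open); "gripper_force": force on a finger pad.
Only numpy, scipy, OpenCV 4.12 (cv2) and the standard library are available. Lean on these libraries where they do the work, as an engineer would, in place of code of your own. Each camera call takes 0.05 s, during which the arm holds its last target. There are 200 camera calls.

## Working session

There is one attempt and no reset: what is moved stays moved. The work goes in short steps, Python scripts to look and compute and a shell command to move; the robot and the scene stay as the last step left them, time stands still between calls to the robot, and variables do not carry over. Pictures are saved under pics/ and viewed, at most 14 in all, crops included, and the job is handed in when it is done.

```bash
mkdir -p pics; python3 - <<'E'
from station import r,cams
import cv2
s=r.sense();print(s['time_s'],s['tcp_pos'],s['ee_rot'],r.grip_point_offset)
for n in('top','side'):
    cv2.imwrite(f'pics/{n}0.png',cams.capture(n)[:,:,::-1]);c=cams.get_calibration(n);print(n,c)
print(cams.get_calibration('wrist'))
E
```

```text
0.0 [ 0.28269957 -0.55673586  0.22145406] [[-8.91765383e-01 -4.52496876e-01 -1.03883990e-03]
 [-4.52498065e-01  8.91763320e-01  1.91883961e-03]
 [ 5.81303844e-05  2.18122779e-03 -9.99997619e-01]] 0.0187
top {'camera_matrix': array([[425.37142199,   0.        , 275.39809092],
       [  0.        , 425.37142199, 212.44939848],
       [  0.        ,   0.        ,   1.        ]]), 'k1': 0.04246565543291217, 'rvec': array([ 2.09362587, -2.14501324,  0.19256343]), 'tvec': array([-0.04109413,  0.51030494,  0.87582192])}
side {'camera_matrix': array([[433.56033359,   0.        , 280.55718145],
       [  0.        , 433.56033359, 205.83044316],
       [  0.        ,   0.        ,   1.        ]]), 'k1': 0.020196135737615813, 'rvec': array([ 0.14620831, -2.70212249,  1.48968324]), 'tvec': array([0.5392561 , 0.08208936, 1.06922871])}
{'camera_matrix': array([[372.18804601,   0.        , 275.31541631],
       [  0.        , 372.18804601, 209.81132218],
       [  0.        ,   0.        ,   1.        ]]), 'k1': -0.08812444800663735, 'T_tool_cam': array([[-8.18424212e-05, -9.63954050e-01, -2.66068755e-01,
         7.24406065e-02],
       [ 9.99999262e-01,  2.43534830e-04, -1.18991329e-03,
         2.40914816e-04],
       [ 1.21181874e-03, -2.66068656e-01,  9.63953319e-01,
        -1.61974395e-01],
       [ 0.00000000e+00,  0.00000000e+00,  0.00000000e+00,
         1.00000000e+00]])}
```

View pics/top0.png

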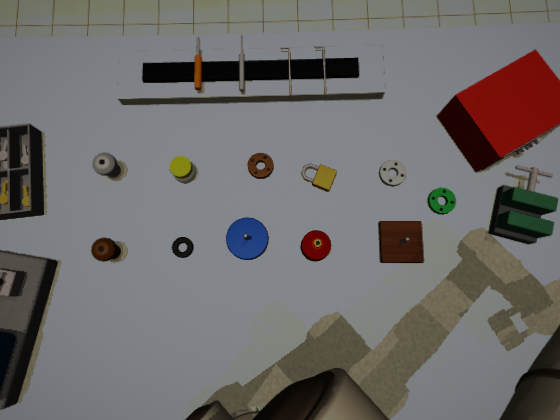

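View pics/side0.png

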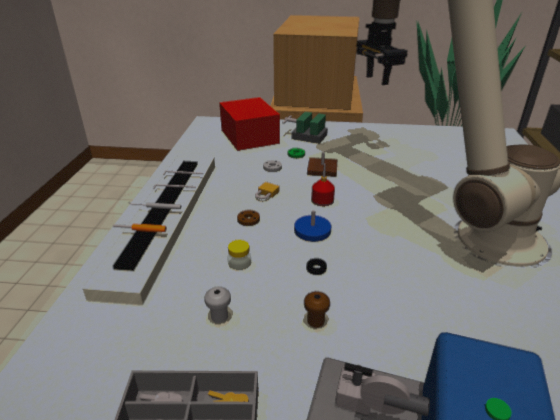

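The top view shows: steel knob (104,163), bronze knob (103,249), pin jar (181,168), bronze rose (260,166), padlock (320,176), steel rose (393,173), spacer (182,247), blue stand (247,238), oil can (316,245) and wood stand (402,242).
- **Steel rose:** the ring at (393,173), not the green one at (442,201).
- **Bronze rose:** the ring at (260,166), brown. The spacer ring at (182,247) is black.
- **Knobs:** grey at (104,163), brown at (103,249).

One crop will check the choice.

```bash
cat > h.py <<'E'
import numpy as np,cv2
from station import r,cams
from scipy.spatial.transform import Rotation as R
def world(name,uv,z,T=None):
    c=cams.get_calibration(name);K=c['camera_matrix']
    p=cv2.undistortPoints(np.array([[uv]],float),K,np.array([c['k1'],0,0,0,0.]))[0,0]
    d=np.array([p[0],p[1],1])
    if name=='wrist':
        M=T@c['T_tool_cam'];A,o=M[:3,:3],M[:3,3]
    else:
        A=R.from_rotvec(c['rvec']).as_matrix().T;o=-A@c['tvec']
    d=A@d
    return o+d*(z-o[2])/d[2]
def tool():
    s=r.sense();T=np.eye(4);T[:3,:3]=s['ee_rot'];T[:3,3]=s['tcp_pos'];return T
E
python3 - <<'E'
from h import *
P=dict(sk=(104,163,.066),bk=(103,249,.066),jar=(181,166,.05),br=(260,166,.014),pad=(320,176,.015),sr=(393,173,.014),green=(442,201,.014),sp=(182,247,.014),blue=(247,238,.02),can=(317,243,.1),wood=(402,242,.02),wtip=(405,240,.062),btip=(247,236,.062))
for k,v in P.items(): print(k,world('top',v[:2],v[2]).round(4))
im=cv2.imread('pics/top0.png')[130:280,80:480]
cv2.imwrite('pics/crop.png',cv2.resize(im,None,fx=2,fy=2,interpolation=cv2.INTER_CUBIC))
E
```

```text
sk [0.6242 0.3155 0.066 ]
bk [0.4371 0.308  0.066 ]
jar [0.6186 0.1528 0.05  ]
br [ 0.6253 -0.0204  0.014 ]
pad [ 0.5976 -0.1571  0.015 ]
sr [ 0.6004 -0.3234  0.014 ]
green [ 0.5324 -0.4273  0.014 ]
sp [0.4428 0.1556 0.014 ]
blue [0.4585 0.0109 0.02  ]
can [ 0.4344 -0.1361  0.1   ]
wood [ 0.4415 -0.3296  0.02  ]
wtip [ 0.4408 -0.3239  0.062 ]
btip [0.4573 0.0078 0.062 ]
```

View pics/crop.png

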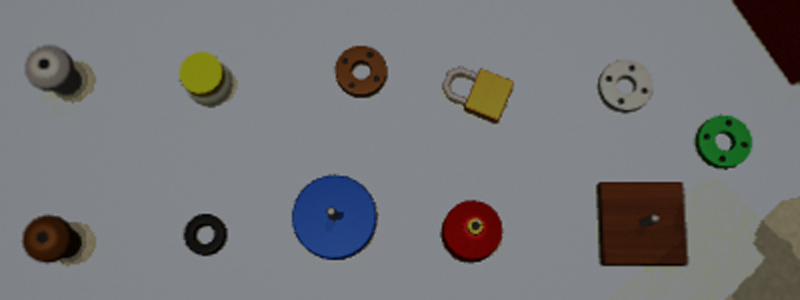

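The crop confirms the choice: cream/steel rose with four dots at crop (626,86), green one at (724,141), and knobs with dots at (43,64) and (42,238). I'll rotate the tool first so the jaws close along world x.

```bash
python3 -m handwheel '[[[0,0,-1.315,0,0,0,0.087],[0,0,-1.315,0,0,0,0.087],[0,0,-1.315,0,0,0,0.087],[0,0,-1.315,0,0,0,0.087],[0,0,-1.315,0,0,0,0.087],[0,0,-1.315,0,0,0,0.087],[0,0,-1.315,0,0,0,0.087],[0,0,-1.315,0,0,0,0.087],[0,0,0,0,0,0,0.087]]]'
python3 -m handwheel '[[[0,0,0,-0.026,-0.035,0,0.087],[0,0,0,-0.026,-0.035,0,0.087],[0,0,0,-0.026,-0.035,0,0.087],[0,0,0,-0.026,-0.035,0,0.087],[0,0,0,-0.026,-0.035,0,0.087],[0,0,0,-0.026,-0.035,0,0.087],[0,0,0,-0.026,-0.035,0,0.087],[0,0,0,-0.026,-0.035,0,0.087],[0,0,0,-0.026,-0.037,0,0.087],[0,0,0,0,0,0,0.087],[0,0,0,0,0,0,0.087]]]'
python3 - <<'E'
from h import *
T=tool();print(T.round(4),r.sense()['joints'])
cv2.imwrite('pics/w1.png',cams.capture('wrist')[:,:,::-1])
np.save('w1.npy',T)
E
```

```text
time_s: 1.0
tcp_pos: [0.2828, -0.557, 0.2219]
ee_rot: [[0.0, -1.0, -0.001], [-1.0, -0.0, 0.001], [-0.001, 0.001, -1.0]]
wrist_force: [0.5, 0.6, -0.7]
gripper_width: 1.0
gripper_force: 0.0
time_s: 2.1
tcp_pos: [0.6003, -0.322, 0.2215]
ee_rot: [[0.0, -1.0, -0.002], [-1.0, -0.0, 0.001], [-0.001, 0.002, -1.0]]
wrist_force: [-0.2, -0.4, -0.4]
gripper_width: 1.002
gripper_force: 0.0
[[ 2.000e-04 -1.000e+00 -1.600e-03  6.003e-01]
 [-1.000e+00 -2.000e-04  5.000e-04 -3.220e-01]
 [-5.000e-04  1.600e-03 -1.000e+00  2.215e-01]
 [ 0.000e+00  0.000e+00  0.000e+00  1.000e+00]] [-1.46497025e+01  2.76764023e+01  9.31870980e+00 -7.08535992e-03
 -7.17408643e+01  1.46642246e+01]
```

View pics/w1.png

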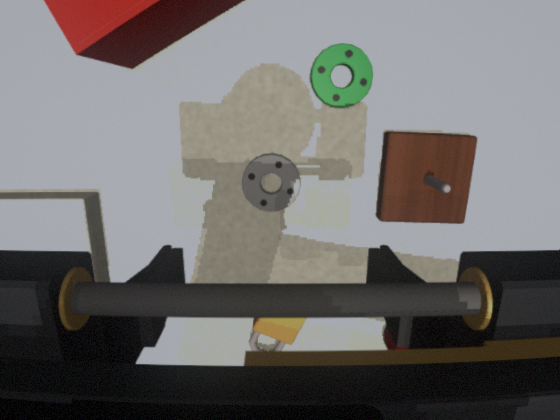

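Steel rose at (271,182) in wrist view; wood base corners (388,132),(475,135),(466,222),(378,221) and spindle tip (446,188).

```bash
python3 - <<'E'
from h import *
T=np.load('w1.npy')
im=cv2.imread('pics/w1.png')
print('rose',world('wrist',(271,182),.014,T).round(4), 'wbase',world('wrist',(428,177),.02,T).round(4),'wtip',world('wrist',(446,188),.062,T).round(4),'fine',world('wrist',(271,182.5),.014,T).round(4))
print('top', [world('top',p,z).round(4) for p,z in [((407.5,238.5),.062),((401.5,241.5),.02),((393,173),.014),((246,235.5),.062),((247,238.5),.02)]])
E
```

```text
rose [ 0.6046 -0.3218  0.014 ] wbase [ 0.4468 -0.3285  0.02  ] wtip [ 0.4467 -0.3263  0.062 ] fine [ 0.6046 -0.3213  0.014 ]
top [array([ 0.4439, -0.3294,  0.062 ]), array([ 0.4426, -0.3286,  0.02  ]), array([ 0.6004, -0.3234,  0.014 ]), array([0.4584, 0.0099, 0.062 ]), array([0.4574, 0.0109, 0.02  ])]
```

```bash
python3 -m handwheel '[[[0,0,0,0,-0.004,0.04,0.087],[0,0,0,0,0,0.045,0.087],[0,0,0,0,0,0.045,0.087],[0,0,0,0,0,0.045,0.087],[0,0,0,0,0,0.03,0.087],[0,0,0,0,0,0.0125,0.087],[0,0,0,0,0,0,0.087],[0,0,0,0,0,0,0.087]]]'
python3 -m handwheel '[[[0,0,0,0,0,0,0.05],[0,0,0,0,0,0,0.05],[0,0,0,0,0,0,0.05],[0,0,0,0,0,0,0.05],[0,0,0,0,0,0,0.05],[0,0,0,0,0,0,0.05],[0,0,0,0,0,0,0.05],[0,0,0,0,0,0,0.05]]]'
```

```text
time_s: 2.95
tcp_pos: [0.6047, -0.3241, 0.007]
ee_rot: [[-0.0, -1.0, 0.003], [-1.0, 0.0, -0.001], [0.001, -0.003, -1.0]]
wrist_force: [0.6, -0.5, -0.1]
gripper_width: 0.998
gripper_force: 0.0
time_s: 3.75
tcp_pos: [0.6041, -0.323, 0.0055]
ee_rot: [[0.001, -1.0, 0.001], [-1.0, -0.001, -0.0], [0.0, -0.001, -1.0]]
wrist_force: [-1.7, 0.8, 3.6]
gripper_width: 0.667
gripper_force: 29.8
```

```bash
python3 -m handwheel '[[[0,0,0,0,0,-0.03,0.05],[0,0,0,0,0,-0.045,0.05],[0,0,0,0,0,-0.045,0.05],[0,0,0,0,0,-0.045,0.05],[0,0,0,0,0,-0.035,0.05],[0,0,0,0,0,0,0.05]]]'
python3 -m handwheel '[[[0,0,0,-0.037,0.0158,0,0.05],[0,0,0,-0.037,0.0158,0,0.05],[0,0,0,-0.037,0.0158,0,0.05],[0,0,0,-0.037,0.0158,0,0.05],[0,0,0,-0.037,0.0158,0,0.05],[0,0,0,-0.037,0.0158,0,0.05],[0,0,0,-0.037,0.0158,0,0.05],[0,0,0,-0.037,0.0158,0,0.05],[0,0,0,-0.037,0.0158,0,0.05],[0,0,0,0,0,0,0.05],[0,0,0,0,0,0,0.05]]]'
python3 - <<'E'
from h import *
T=tool();print(T.round(4))
cv2.imwrite('pics/w2.png',cams.capture('wrist')[:,:,::-1])
np.save('w2.npy',T)
E
```

```text
time_s: 4.35
tcp_pos: [0.6064, -0.3244, 0.2116]
ee_rot: [[0.001, -1.0, 0.011], [-1.0, -0.001, -0.005], [0.005, -0.011, -1.0]]
wrist_force: [0.3, -1.0, -0.3]
gripper_width: 0.666
gripper_force: 29.9
time_s: 5.45
tcp_pos: [0.4606, 0.0104, 0.2042]
ee_rot: [[0.003, -1.0, -0.002], [-1.0, -0.003, -0.0], [0.0, 0.002, -1.0]]
wrist_force: [0.0, -1.3, -2.0]
gripper_width: 0.664
gripper_force: 29.9
[[ 2.600e-03 -1.000e+00 -1.700e-03  4.606e-01]
 [-1.000e+00 -2.600e-03 -4.000e-04  1.040e-02]
 [ 4.000e-04  1.700e-03 -1.000e+00  2.042e-01]
 [ 0.000e+00  0.000e+00  0.000e+00  1.000e+00]]
```

View pics/w2.png

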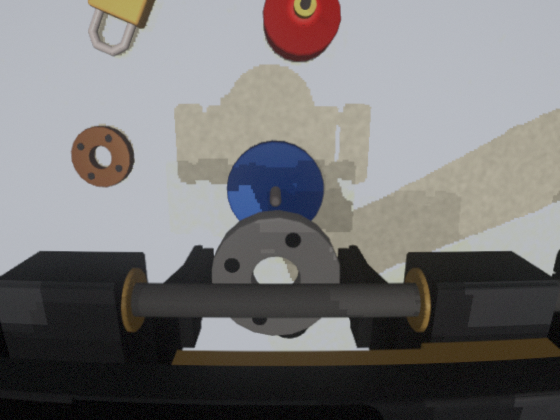

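The held rose is centred at about (275.5,272); blue base centred at (276,189), spindle tip at (275,192); bronze rose centre at (103,156).

```bash
python3 - <<'E'
from h import *
T=np.load('w2.npy')
for n,p,z in [('held',(275.5,272),.2042+.0085),('base',(276,189),.02),('tip',(275.5,192),.062),('br',(103,156),.014)]: print(n,world('wrist',p,z,T).round(4))
E
```

```text
held [0.4608 0.0092 0.2127]
base [0.4599 0.0126 0.02  ]
tip [0.4605 0.0061 0.062 ]
br [ 0.6266 -0.0186  0.014 ]
```

```bash
python3 -m handwheel '[[[0,0,0,-0.001,0,0.04,0.05],[0,0,0,0,0,0.04,0.05],[0,0,0,0,0,0.03,0.05],[0,0,0,0,0,0.02,0.05],[0,0,0,0,0,0.015,0.05],[0,0,0,0,0,0.015,0.05],[0,0,0,0,0,0.01,0.05],[0,0,0,0,0,0.007,0.05],[0,0,0,0,0,0,0.05],[0,0,0,0,0,0,0.05]]]'
```

```text
time_s: 6.5
tcp_pos: [0.4618, 0.0107, 0.0283]
ee_rot: [[0.0, -1.0, 0.001], [-1.0, -0.0, 0.0], [-0.0, -0.001, -1.0]]
wrist_force: [0.8, 0.1, -1.6]
gripper_width: 0.67
gripper_force: 29.9
```

```bash
python3 -m handwheel '[[[0,0,0,0,0,0.003,0.05],[0,0,0,0,0,0,0.05],[0,0,0,0,0,0,0.087],[0,0,0,0,0,0,0.087],[0,0,0,0,0,0,0.087],[0,0,0,0,0,0,0.087],[0,0,0,0,0,-0.02,0.087],[0,0,0,0,0,-0.05,0.087],[0,0,0,0,0,-0.05,0.087],[0,0,0,0,0,-0.05,0.087],[0,0,0,0,0,0,0.087],[0,0,0,0,0,0,0.087]]]'
python3 - <<'E'
from h import *
T=tool();print(T.round(4))
cv2.imwrite('pics/w3.png',cams.capture('wrist')[:,:,::-1])
np.save('w3.npy',T)
E
```

```text
time_s: 7.7
tcp_pos: [0.4616, 0.0111, 0.1962]
ee_rot: [[0.0, -1.0, 0.003], [-1.0, -0.0, 0.002], [-0.002, -0.003, -1.0]]
wrist_force: [-0.4, 0.5, -1.5]
gripper_width: 1.001
gripper_force: 0.0
[[ 4.000e-04 -1.000e+00  2.900e-03  4.616e-01]
 [-1.000e+00 -4.000e-04  1.700e-03  1.110e-02]
 [-1.700e-03 -2.900e-03 -1.000e+00  1.962e-01]
 [ 0.000e+00  0.000e+00  0.000e+00  1.000e+00]]
```

View pics/w3.png

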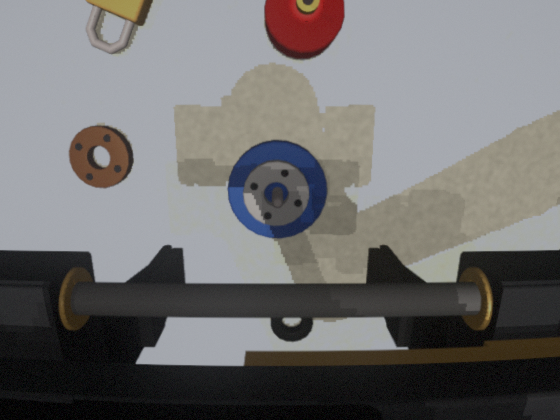

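The steel rose is seated concentrically around the spindle at (277,192). Next is the bronze rose, at (101,156).

```bash
python3 -m handwheel '[[[0,0,0,0.007,-0.04,0,0.087],[0,0,0,0.008,-0.042,0,0.087],[0,0,0,0.008,-0.042,0,0.087],[0,0,0,0.007,-0.042,0,0.087],[0,0,0,0,0,0.04,0.087],[0,0,0,0,0,0.045,0.087],[0,0,0,0,0,0.045,0.087],[0,0,0,0,0,0.035,0.087],[0,0,0,0,0,0.02,0.087],[0,0,0,0,0,0.007,0.087],[0,0,0,0,0,0,0.087],[0,0,0,0,0,0,0.087]]]'
python3 -m handwheel '[[[0,0,0,0,0,0,0.05],[0,0,0,0,0,0,0.05],[0,0,0,0,0,0,0.05],[0,0,0,0,0,0,0.05],[0,0,0,0,0,0,0.05],[0,0,0,0,0,0,0.05],[0,0,0,0,0,0,0.05]]]'
python3 - <<'E'
from h import *
T=np.load('w3.npy')
for n,p,z in [('br',(101,156.5),.014),('base',(277.5,189),.02),('sr',(276.5,194),.034)]: print(n,world('wrist',p,z,T).round(4))
E
```

```text
time_s: 8.95
tcp_pos: [0.6261, -0.0193, 0.0013]
ee_rot: [[0.001, -1.0, -0.003], [-1.0, -0.001, -0.001], [0.001, 0.003, -1.0]]
wrist_force: [0.4, -0.4, 0.1]
gripper_width: 1.007
gripper_force: 0.0
time_s: 9.65
tcp_pos: [0.6273, -0.019, 0.003]
ee_rot: [[0.001, -1.0, -0.0], [-1.0, -0.001, 0.0], [-0.0, 0.0, -1.0]]
wrist_force: [-0.7, -0.8, -1.2]
gripper_width: 0.683
gripper_force: 30.0
br [ 0.627  -0.0183  0.014 ]
base [0.4604 0.012  0.02  ]
sr [0.4613 0.0135 0.034 ]
```

```bash
python3 -m handwheel '[[[0,0,0,0,0,-0.03,0.05],[0,0,0,0,0,-0.045,0.05],[0,0,0,0,0,-0.045,0.05],[0,0,0,0,0,-0.045,0.05],[0,0,0,0,0,-0.035,0.05],[0,0,0,0,0,0,0.05]]]'
python3 -m handwheel '[[[0,0,0,0.0387,0.02275,0,0.05],[0,0,0,0.0387,0.02275,0,0.05],[0,0,0,0.0387,0.02275,0,0.05],[0,0,0,0.0387,0.02275,0,0.05],[0,0,0,0.0387,0.02275,0,0.05],[0,0,0,0.0387,0.02275,0,0.05],[0,0,0,0.0387,0.02275,0,0.05],[0,0,0,0.0387,0.02275,0,0.05],[0,0,0,0,0,0,0.05],[0,0,0,0,0,0,0.05],[0,0,0,0,0,0,0.05]]]'
python3 - <<'E'
from h import *
T=tool();print(T.round(4))
cv2.imwrite('pics/w4.png',cams.capture('wrist')[:,:,::-1])
np.save('w4.npy',T)
E
```

```text
time_s: 10.25
tcp_pos: [0.6305, -0.0189, 0.2099]
ee_rot: [[0.001, -1.0, 0.013], [-1.0, -0.001, 0.001], [-0.001, -0.013, -1.0]]
wrist_force: [-0.0, -0.0, -0.1]
gripper_width: 0.685
gripper_force: 30.0
time_s: 11.35
tcp_pos: [0.4456, -0.3281, 0.2024]
ee_rot: [[0.001, -1.0, -0.001], [-1.0, -0.001, 0.001], [-0.001, 0.001, -1.0]]
wrist_force: [-0.0, 0.9, -1.3]
gripper_width: 0.681
gripper_force: 30.0
[[ 1.000e-03 -1.000e+00 -9.000e-04  4.456e-01]
 [-1.000e+00 -1.000e-03  8.000e-04 -3.281e-01]
 [-8.000e-04  9.000e-04 -1.000e+00  2.024e-01]
 [ 0.000e+00  0.000e+00  0.000e+00  1.000e+00]]
```

View pics/w4.png

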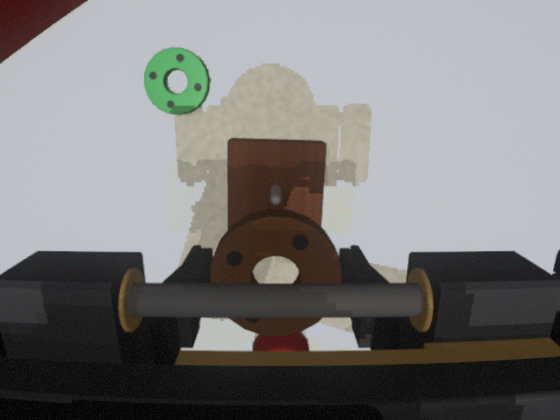

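The wood base is centred at about (276,188) and its tip at (275,199). The held rose is centred at (276,271), the same alignment as the blue stand, so I'll lower it.

```bash
python3 -m handwheel '[[[0,0,0,0,0,0.04,0.05],[0,0,0,0,0,0.04,0.05],[0,0,0,0,0,0.03,0.05],[0,0,0,0,0,0.02,0.05],[0,0,0,0,0,0.015,0.05],[0,0,0,0,0,0.015,0.05],[0,0,0,0,0,0.01,0.05],[0,0,0,0,0,0.006,0.05],[0,0,0,0,0,0,0.05],[0,0,0,0,0,0,0.05]]]'
```

```text
time_s: 12.4
tcp_pos: [0.4462, -0.3287, 0.0275]
ee_rot: [[0.001, -1.0, 0.001], [-1.0, -0.001, -0.0], [0.0, -0.001, -1.0]]
wrist_force: [-0.1, 0.1, -1.3]
gripper_width: 0.683
gripper_force: 30.0
```

Release, rise, and go on to the spacer (about x 0.445, y 0.155).

```bash
python3 -m handwheel '[[[0,0,0,0,0,0.003,0.05],[0,0,0,0,0,0,0.05],[0,0,0,0,0,0,0.087],[0,0,0,0,0,0,0.087],[0,0,0,0,0,0,0.087],[0,0,0,0,0,0,0.087],[0,0,0,0,0,-0.02,0.087],[0,0,0,0,0,-0.05,0.087],[0,0,0,0,0,-0.05,0.087],[0,0,0,0,0,-0.05,0.087],[0,0,0,0,0,0,0.087],[0,0,0,0,0,0,0.087]]]'
python3 - <<'E'
from h import *
T=tool();print(T.round(4));np.save('w5.npy',T)
cv2.imwrite('pics/w5.png',cams.capture('wrist')[:,:,::-1])
E
python3 -m handwheel '[[[0,0,0,-0.044,0,0,0.087],[0,0,0,-0.044,0,0,0.087],[0,0,0,-0.044,0,0,0.087],[0,0,0,-0.044,0,0,0.087],[0,0,0,-0.044,0,0,0.087],[0,0,0,-0.044,0,0,0.087],[0,0,0,-0.044,0,0,0.087],[0,0,0,-0.044,0,0,0.087],[0,0,0,-0.044,0,0,0.087],[0,0,0,-0.044,0,0,0.087],[0,0,0,-0.043,0,0,0.087],[0,0,0,0,0,0,0.087]]]'
python3 -m handwheel '[[[0,0,0,0,0,0,0.087]]]'
python3 - <<'E'
from h import *
T=tool();print(T.round(4));np.save('w6.npy',T)
a=cv2.imread('pics/w5.png');b=cams.capture('wrist')[:,:,::-1];cv2.imwrite('pics/w6.png',b)
cv2.imwrite('pics/w56.png',np.hstack([a[:,100:460],b[:,100:500]]))
E
```

```text
time_s: 13.6
tcp_pos: [0.4461, -0.3288, 0.1957]
ee_rot: [[0.0, -1.0, 0.004], [-1.0, -0.0, -0.001], [0.001, -0.004, -1.0]]
wrist_force: [-0.4, -0.5, -1.0]
gripper_width: 1.002
gripper_force: 0.0
[[ 4.000e-04 -1.000e+00  3.700e-03  4.461e-01]
 [-1.000e+00 -4.000e-04 -9.000e-04 -3.288e-01]
 [ 9.000e-04 -3.700e-03 -1.000e+00  1.957e-01]
 [ 0.000e+00  0.000e+00  0.000e+00  1.000e+00]]
time_s: 14.85
tcp_pos: [0.4449, 0.1578, 0.1922]
ee_rot: [[0.006, -1.0, -0.002], [-1.0, -0.006, -0.002], [0.002, 0.002, -1.0]]
wrist_force: [0.4, 0.1, -0.4]
gripper_width: 0.998
gripper_force: 0.0
time_s: 14.95
tcp_pos: [0.4442, 0.1545, 0.1922]
ee_rot: [[0.003, -1.0, -0.004], [-1.0, -0.003, -0.002], [0.002, 0.004, -1.0]]
wrist_force: [-0.5, -0.1, -0.5]
gripper_width: 0.998
gripper_force: 0.0
[[ 0.0026 -1.     -0.0036  0.4442]
 [-1.     -0.0026 -0.0025  0.1545]
 [ 0.0025  0.0036 -1.      0.1922]
 [ 0.      0.      0.      1.    ]]
```

View pics/w56.png

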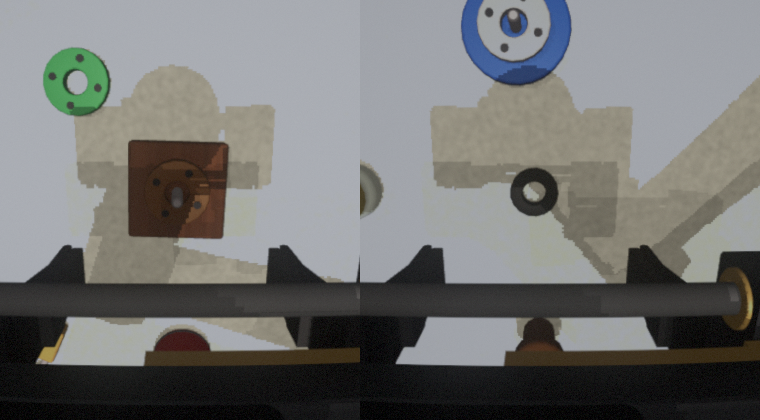

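The bronze rose sits concentric with the spindle at about (277,193). The spacer is at (274,191) in the second wrist image.

```bash
python3 - <<'E'
from h import *
T=np.load('w6.npy');print(world('wrist',(274,191.5),.014,T).round(4),tool()[:3,3])
T=np.load('w5.npy');print(world('wrist',(277,193),.034,T).round(4))
E
```

```text
[0.4451 0.1574 0.014 ] [0.44434058 0.15372602 0.19248691]
[ 0.4455 -0.3279  0.034 ]
```

```bash
python3 -m handwheel '[[[0,0,0,-0.002,-0.001,0.04,0.087],[0,0,0,0,0,0.045,0.087],[0,0,0,0,0,0.045,0.087],[0,0,0,0,0,0.035,0.087],[0,0,0,0,0,0.018,0.087],[0,0,0,0,0,0.005,0.087],[0,0,0,0,0,0,0.087],[0,0,0,0,0,0,0.087]]]'
python3 -m handwheel '[[[0,0,0,0,0,0,0.036],[0,0,0,0,0,0,0.036],[0,0,0,0,0,0,0.036],[0,0,0,0,0,0,0.036],[0,0,0,0,0,0,0.036],[0,0,0,0,0,0,0.036],[0,0,0,0,0,0,0.036],[0,0,0,0,0,0,0.036]]]'
python3 -m handwheel '[[[0,0,0,0,0,-0.03,0.036],[0,0,0,0,0,-0.045,0.036],[0,0,0,0,0,-0.045,0.036],[0,0,0,0,0,-0.045,0.036],[0,0,0,0,0,-0.035,0.036],[0,0,0,0,0,0,0.036],[0,0,0,0,0,0,0.036]]]'
```

```text
time_s: 15.8
tcp_pos: [0.447, 0.1562, 0.007]
ee_rot: [[-0.0, -1.0, 0.002], [-1.0, 0.0, 0.001], [-0.001, -0.002, -1.0]]
wrist_force: [-0.1, 0.2, -0.2]
gripper_width: 1.0
gripper_force: 0.0
time_s: 16.6
tcp_pos: [0.4462, 0.1563, 0.0061]
ee_rot: [[0.001, -1.0, -0.0], [-1.0, -0.001, -0.0], [0.0, 0.0, -1.0]]
wrist_force: [-1.1, 0.0, 1.2]
gripper_width: 0.513
gripper_force: 30.0
time_s: 17.3
tcp_pos: [0.446, 0.1563, 0.2063]
ee_rot: [[0.0, -1.0, 0.001], [-1.0, -0.0, 0.001], [-0.001, -0.001, -1.0]]
wrist_force: [0.3, 0.3, -1.1]
gripper_width: 0.512
gripper_force: 30.0
```

```bash
python3 -m handwheel '[[[0,0,0,0.044,0,0,0.036],[0,0,0,0.044,0,0,0.036],[0,0,0,0.044,0,0,0.036],[0,0,0,0.044,0,0,0.036],[0,0,0,0.044,0,0,0.036],[0,0,0,0.044,0,0,0.036],[0,0,0,0.044,0,0,0.036],[0,0,0,0.044,0,0,0.036],[0,0,0,0.044,0,0,0.036],[0,0,0,0.044,0,0,0.036],[0,0,0,0.044,0,0,0.036],[0,0,0,0,0,0,0.036]]]'
python3 -m handwheel '[[[0,0,0,0,0,0,0.036],[0,0,0,0,0,0,0.036]]]'
python3 - <<'E'
from h import *
T=tool();print(T.round(4));np.save('w7.npy',T)
cv2.imwrite('pics/w7.png',cams.capture('wrist')[100:400,100:460,::-1])
E
```

```text
time_s: 18.5
tcp_pos: [0.4452, -0.3315, 0.2028]
ee_rot: [[-0.005, -1.0, -0.005], [-1.0, 0.005, 0.001], [-0.001, 0.005, -1.0]]
wrist_force: [-0.5, 0.4, -0.8]
gripper_width: 0.515
gripper_force: 30.0
time_s: 18.7
tcp_pos: [0.4459, -0.3268, 0.2045]
ee_rot: [[0.001, -1.0, -0.003], [-1.0, -0.001, 0.002], [-0.002, 0.003, -1.0]]
wrist_force: [0.6, -0.3, -0.1]
gripper_width: 0.512
gripper_force: 30.0
[[ 0.001  -1.     -0.0028  0.4459]
 [-1.     -0.001   0.0015 -0.3268]
 [-0.0015  0.0028 -1.      0.2045]
 [ 0.      0.      0.      1.    ]]
```

View pics/w7.png

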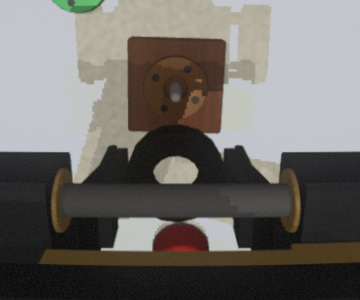

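The spacer is held centred at (276,271), with the rose and spindle in line below it at (276,192). Lowering.

```bash
python3 -m handwheel '[[[0,0,0,0.001,0,0.04,0.036],[0,0,0,0,0,0.04,0.036],[0,0,0,0,0,0.025,0.036],[0,0,0,0,0,0.015,0.036],[0,0,0,0,0,0.015,0.036],[0,0,0,0,0,0.015,0.036],[0,0,0,0,0,0.01,0.036],[0,0,0,0,0,0.003,0.036],[0,0,0,0,0,0,0.036],[0,0,0,0,0,0,0.036]]]'
```

```text
time_s: 19.75
tcp_pos: [0.4472, -0.3287, 0.0438]
ee_rot: [[0.001, -1.0, 0.001], [-1.0, -0.001, -0.001], [0.001, -0.001, -1.0]]
wrist_force: [0.2, 0.7, -0.1]
gripper_width: 0.516
gripper_force: 30.0
```

```bash
python3 -m handwheel '[[[0,0,0,0,0,0.003,0.036],[0,0,0,0,0,0,0.036],[0,0,0,0,0,0,0.087],[0,0,0,0,0,0,0.087],[0,0,0,0,0,0,0.087],[0,0,0,0,0,0,0.087],[0,0,0,0,0,0,0.087],[0,0,0,0,0,-0.02,0.087],[0,0,0,0,0,-0.05,0.087],[0,0,0,0,0,-0.05,0.087],[0,0,0,0,0,-0.04,0.087],[0,0,0,0,0,0,0.087]]]'
python3 - <<'E'
from h import *
T=tool();print(T.round(4));np.save('w8.npy',T)
cv2.imwrite('pics/w8.png',cams.capture('wrist')[:,:,::-1])
print(world('top',(101,249),.066),world('top',(101.5,162),.066))
E
python3 -m handwheel '[[[0,0,0,-0.048,0,0,0.087],[0,0,0,-0.048,0,0,0.087],[0,0,0,-0.048,0,0,0.087],[0,0,0,-0.048,0,0,0.087],[0,0,0,-0.048,0,0,0.087],[0,0,0,-0.048,0,0,0.087],[0,0,0,-0.048,0,0,0.087],[0,0,0,-0.048,0,0,0.087],[0,0,0,-0.048,0,0,0.087],[0,0,0,-0.048,0,0,0.087],[0,0,0,-0.048,0,0,0.087],[0,0,0,-0.048,0,0,0.087]]]'
python3 -m handwheel '[[[0,0,0,-0.032,0,0,0.087],[0,0,0,-0.032,0,0,0.087],[0,0,0,0,0,0,0.087],[0,0,0,0,0,0,0.087],[0,0,0,0,0,0,0.087]]]'
python3 - <<'E'
from h import *
T=tool();print(T.round(4));np.save('w9.npy',T)
a=cv2.imread('pics/w8.png');b=cams.capture('wrist')[:,:,::-1];cv2.imwrite('pics/w9.png',b)
cv2.imwrite('pics/w89.png',np.hstack([a[:,100:460],b[:,100:500]]))
E
```

```text
time_s: 20.95
tcp_pos: [0.4499, -0.3306, 0.2072]
ee_rot: [[0.002, -1.0, 0.013], [-1.0, -0.002, -0.007], [0.007, -0.013, -1.0]]
wrist_force: [0.9, 0.7, -0.8]
gripper_width: 1.001
gripper_force: 0.0
[[ 0.0017 -0.9999  0.0126  0.4499]
 [-1.     -0.0018 -0.0068 -0.3306]
 [ 0.0068 -0.0126 -0.9999  0.2072]
 [ 0.      0.      0.      1.    ]]
[0.43723421 0.31216899 0.066     ] [0.62658784 0.32101913 0.066     ]
time_s: 22.2
tcp_pos: [0.4451, 0.2487, 0.1987]
ee_rot: [[0.001, -1.0, -0.002], [-1.0, -0.001, -0.002], [0.002, 0.002, -1.0]]
wrist_force: [1.2, 0.3, 0.3]
gripper_width: 1.004
gripper_force: 0.0
time_s: 22.7
tcp_pos: [0.4457, 0.3101, 0.1992]
ee_rot: [[-0.0, -1.0, -0.002], [-1.0, 0.0, -0.002], [0.002, 0.002, -1.0]]
wrist_force: [0.4, -0.8, 0.2]
gripper_width: 1.0
gripper_force: 0.0
[[-1.000e-04 -1.000e+00 -1.500e-03  4.457e-01]
 [-1.000e+00  1.000e-04 -1.500e-03  3.101e-01]
 [ 1.500e-03  1.500e-03 -1.000e+00  1.992e-01]
 [ 0.000e+00  0.000e+00  0.000e+00  1.000e+00]]
```

View pics/w89.png

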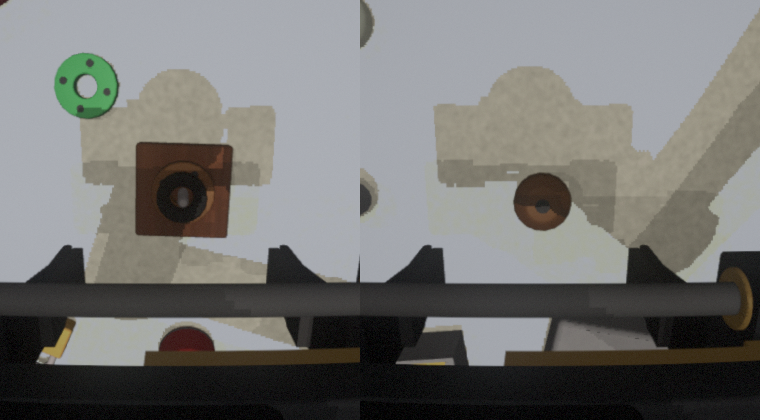

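The spacer is concentric on the rose. The bronze knob's dot is at wrist pixel (283,205).

```bash
python3 - <<'E'
from h import *
T=np.load('w9.npy');print(world('wrist',(283,206),.066,T).round(4),world('wrist',(282.5,201),.05,T).round(4),tool()[:3,3])
E
```

```text
[0.4395 0.3154 0.066 ] [0.4396 0.3152 0.05  ] [0.44592739 0.31002598 0.19953533]
```

```bash
python3 -m handwheel '[[[0,0,0,-0.004,0.006,0.02,0.087],[0,0,0,0,0,0.045,0.087],[0,0,0,0,0,0.045,0.087],[0,0,0,0,0,0.035,0.087],[0,0,0,0,0,0.018,0.087],[0,0,0,0,0,0.0055,0.087],[0,0,0,0,0,0,0.087],[0,0,0,0,0,0,0.087]]]'
python3 -m handwheel '[[[0,0,0,0,0,0,0.04],[0,0,0,0,0,0,0.04],[0,0,0,0,0,0,0.04],[0,0,0,0,0,0,0.04],[0,0,0,0,0,0,0.04],[0,0,0,0,0,0,0.04],[0,0,0,0,0,0,0.04],[0,0,0,0,0,0,0.04]]]'
python3 -m handwheel '[[[0,0,0,0,0,-0.02,0.04],[0,0,0,0,0,-0.035,0.04],[0,0,0,0,0,-0.045,0.04],[0,0,0,0,0,-0.045,0.04],[0,0,0,0,0,-0.035,0.04],[0,0,0,0,0,0,0.04],[0,0,0,0,0,0,0.04]]]'
```

```text
time_s: 23.55
tcp_pos: [0.441, 0.3156, 0.0329]
ee_rot: [[0.0, -1.0, 0.002], [-1.0, -0.0, 0.002], [-0.002, -0.002, -1.0]]
wrist_force: [-0.3, -0.8, 0.9]
gripper_width: 0.999
gripper_force: 0.0
time_s: 24.35
tcp_pos: [0.44, 0.3153, 0.0316]
ee_rot: [[0.001, -1.0, -0.0], [-1.0, -0.001, -0.0], [0.0, 0.0, -1.0]]
wrist_force: [-0.6, 0.1, 2.4]
gripper_width: 0.557
gripper_force: 29.9
time_s: 25.05
tcp_pos: [0.4396, 0.315, 0.2111]
ee_rot: [[-0.0, -1.0, -0.001], [-1.0, 0.0, 0.001], [-0.001, 0.001, -1.0]]
wrist_force: [-0.1, 0.2, -3.4]
gripper_width: 0.557
gripper_force: 30.0
```

```bash
python3 -m handwheel '[[[0,0,0,0.03,0,0,0.04],[0,0,0,0.046,0,0,0.04],[0,0,0,0.046,0,0,0.04],[0,0,0,0.046,0,0,0.04],[0,0,0,0.046,0,0,0.04],[0,0,0,0.046,0,0,0.04],[0,0,0,0.046,0,0,0.04],[0,0,0,0.046,0,0,0.04],[0,0,0,0.046,0,0,0.04],[0,0,0,0.046,0,0,0.04],[0,0,0,0.046,0,0,0.04],[0,0,0,0.046,0,0,0.04]]]'
python3 -m handwheel '[[[0,0,0,0.046,-0.0065,0,0.04],[0,0,0,0.04,0,0,0.04],[0,0,0,0.0215,0,0,0.04],[0,0,0,0,0,0,0.04],[0,0,0,0,0,0,0.04],[0,0,0,0,0,0,0.04]]]'
python3 - <<'E'
from h import *
T=tool();print(T.round(4));np.save('w10.npy',T)
cv2.imwrite('pics/w10.png',cams.capture('wrist')[100:400,100:460,::-1])
E
```

```text
time_s: 26.25
tcp_pos: [0.4387, -0.2222, 0.2089]
ee_rot: [[0.0, -1.0, -0.005], [-1.0, -0.0, 0.002], [-0.002, 0.005, -1.0]]
wrist_force: [0.7, 0.4, -2.5]
gripper_width: 0.552
gripper_force: 30.0
time_s: 26.85
tcp_pos: [0.4464, -0.3271, 0.2102]
ee_rot: [[0.001, -1.0, -0.003], [-1.0, -0.001, 0.001], [-0.001, 0.003, -1.0]]
wrist_force: [0.2, -0.0, -3.2]
gripper_width: 0.555
gripper_force: 30.0
[[ 0.0013 -1.     -0.0025  0.4464]
 [-1.     -0.0013  0.0015 -0.3271]
 [-0.0015  0.0025 -1.      0.2102]
 [ 0.      0.      0.      1.    ]]
```

View pics/w10.png

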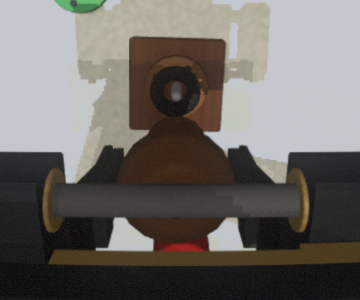

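The knob hangs straight at crop (176,185), in line with the spindle at (175,90). Lowering.

```bash
python3 -m handwheel '[[[0,0,0,0.001,0,0.03,0.04],[0,0,0,0,0,0.035,0.04],[0,0,0,0,0,0.025,0.04],[0,0,0,0,0,0.015,0.04],[0,0,0,0,0,0.01,0.04],[0,0,0,0,0,0.009,0.04],[0,0,0,0,0,0.004,0.04],[0,0,0,0,0,0,0.04],[0,0,0,0,0,0,0.04],[0,0,0,0,0,0,0.04]]]'
```

```text
time_s: 27.9
tcp_pos: [0.4476, -0.3295, 0.0843]
ee_rot: [[0.001, -1.0, 0.002], [-1.0, -0.001, -0.001], [0.001, -0.002, -1.0]]
wrist_force: [0.7, -0.4, -2.7]
gripper_width: 0.559
gripper_force: 30.0
```

```bash
python3 -m handwheel '[[[0,0,0,0,0,0.004,0.04],[0,0,0,0,0,0,0.04],[0,0,0,0,0,0,0.04],[0,0,0,0,0,0,0.087],[0,0,0,0,0,0,0.087],[0,0,0,0,0,0,0.087],[0,0,0,0,0,0,0.087],[0,0,0,0,0,0,0.087],[0,0,0,0,0,-0.03,0.087],[0,0,0,0,0,-0.045,0.087],[0,0,0,0,0,-0.045,0.087],[0,0,0,0,0,0,0.087]]]'
python3 - <<'E'
from h import *
T=tool();print(T.round(4));np.save('w11.npy',T)
cv2.imwrite('pics/w11.png',cams.capture('wrist')[:,:,::-1])
E
python3 -m handwheel '[[[0,0,0,-0.046,-0.013,0,0.087],[0,0,0,-0.046,-0.013,0,0.087],[0,0,0,-0.046,-0.013,0,0.087],[0,0,0,-0.046,-0.013,0,0.087],[0,0,0,-0.046,-0.013,0,0.087],[0,0,0,-0.046,-0.013,0,0.087],[0,0,0,-0.046,-0.013,0,0.087],[0,0,0,-0.046,-0.013,0,0.087],[0,0,0,-0.046,-0.013,0,0.087],[0,0,0,-0.046,-0.013,0,0.087],[0,0,0,-0.046,-0.013,0,0.087],[0,0,0,-0.046,-0.013,0,0.087]]]'
python3 -m handwheel '[[[0,0,0,-0.046,-0.013,0,0.087],[0,0,0,-0.046,-0.013,0,0.087],[0,0,0,0,0,0,0.087],[0,0,0,0,0,0,0.087],[0,0,0,0,0,0,0.087]]]'
python3 - <<'E'
from h import *
T=tool();print(T.round(4));np.save('w12.npy',T)
a=cv2.imread('pics/w11.png');b=cams.capture('wrist')[:,:,::-1];cv2.imwrite('pics/w12.png',b)
cv2.imwrite('pics/w1112.png',np.hstack([a[:,100:460],b[:,100:500]]))
E
```

```text
time_s: 29.1
tcp_pos: [0.4507, -0.3314, 0.207]
ee_rot: [[0.002, -1.0, 0.013], [-1.0, -0.002, -0.007], [0.007, -0.013, -1.0]]
wrist_force: [0.8, -0.3, 0.1]
gripper_width: 0.993
gripper_force: 0.0
[[ 0.002  -0.9999  0.013   0.4507]
 [-1.     -0.0021 -0.0074 -0.3314]
 [ 0.0075 -0.013  -0.9999  0.207 ]
 [ 0.      0.      0.      1.    ]]
time_s: 30.35
tcp_pos: [0.6022, 0.2245, 0.1979]
ee_rot: [[0.001, -1.0, -0.003], [-1.0, -0.001, -0.001], [0.001, 0.003, -1.0]]
wrist_force: [1.7, -0.4, 0.1]
gripper_width: 1.0
gripper_force: 0.0
time_s: 30.85
tcp_pos: [0.6281, 0.3138, 0.1984]
ee_rot: [[0.0, -1.0, -0.002], [-1.0, -0.0, -0.001], [0.001, 0.002, -1.0]]
wrist_force: [0.0, 0.4, 0.0]
gripper_width: 0.999
gripper_force: 0.0
[[ 1.000e-04 -1.000e+00 -1.900e-03  6.281e-01]
 [-1.000e+00 -1.000e-04 -1.400e-03  3.138e-01]
 [ 1.400e-03  1.900e-03 -1.000e+00  1.984e-01]
 [ 0.000e+00  0.000e+00  0.000e+00  1.000e+00]]
```

View pics/w1112.png

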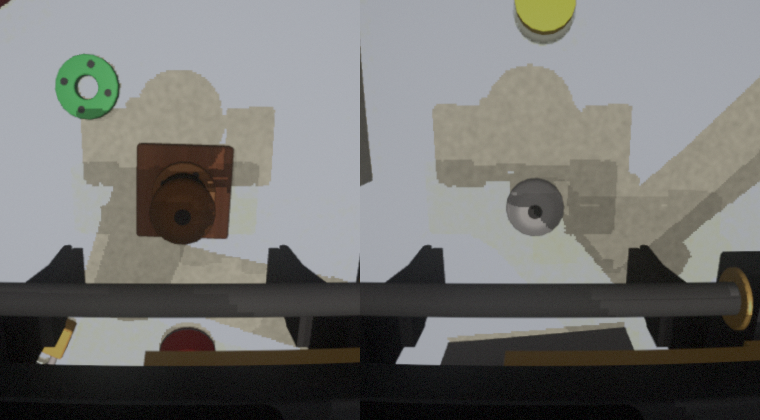

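The bronze knob is on its stand, dot at (282,217). The steel knob's dot is at (275,211) and its head centre at (275,207).

```bash
python3 - <<'E'
from h import *
T=np.load('w12.npy');print(world('wrist',(275,212),.066,T).round(4),world('wrist',(275,207),.05,T).round(4),tool()[:3,3])
T=np.load('w11.npy');print(world('wrist',(282,217),.114,T).round(4))
E
```

```text
[0.6284 0.324  0.066 ] [0.6284 0.324  0.05  ] [0.62830672 0.31353927 0.19912741]
[ 0.4475 -0.3291  0.114 ]
```

```bash
python3 -m handwheel '[[[0,0,0,-0.0095,0,0.02,0.087],[0,0,0,0,0,0.045,0.087],[0,0,0,0,0,0.045,0.087],[0,0,0,0,0,0.035,0.087],[0,0,0,0,0,0.018,0.087],[0,0,0,0,0,0.005,0.087],[0,0,0,0,0,0,0.087],[0,0,0,0,0,0,0.087]]]'
python3 -m handwheel '[[[0,0,0,0,0,0,0.04],[0,0,0,0,0,0,0.04],[0,0,0,0,0,0,0.04],[0,0,0,0,0,0,0.04],[0,0,0,0,0,0,0.04],[0,0,0,0,0,0,0.04],[0,0,0,0,0,0,0.04],[0,0,0,0,0,0,0.04]]]'
python3 -m handwheel '[[[0,0,0,0,0,-0.02,0.04],[0,0,0,0,0,-0.035,0.04],[0,0,0,0,0,-0.045,0.04],[0,0,0,0,0,-0.045,0.04],[0,0,0,0,0,-0.035,0.04],[0,0,0,0,0,0,0.04],[0,0,0,0,0,0,0.04]]]'
```

```text
time_s: 31.7
tcp_pos: [0.6298, 0.3245, 0.0336]
ee_rot: [[0.0, -1.0, 0.003], [-1.0, -0.0, 0.002], [-0.002, -0.003, -1.0]]
wrist_force: [-0.0, 0.1, -0.6]
gripper_width: 0.998
gripper_force: 0.0
time_s: 32.5
tcp_pos: [0.6286, 0.3244, 0.0316]
ee_rot: [[0.001, -1.0, -0.0], [-1.0, -0.001, -0.0], [0.0, 0.0, -1.0]]
wrist_force: [-1.1, 0.3, 1.0]
gripper_width: 0.56
gripper_force: 29.9
time_s: 33.2
tcp_pos: [0.6281, 0.3244, 0.211]
ee_rot: [[0.0, -1.0, -0.001], [-1.0, -0.0, 0.001], [-0.001, 0.001, -1.0]]
wrist_force: [-0.6, 0.2, -4.5]
gripper_width: 0.553
gripper_force: 30.0
```

```bash
python3 -m handwheel '[[[0,0,0,0.0392,0.0209,0,0.04],[0,0,0,0.0392,0.0209,0,0.04],[0,0,0,0.0392,0.0209,0,0.04],[0,0,0,0.0392,0.0209,0,0.04],[0,0,0,0.0392,0.0209,0,0.04],[0,0,0,0.0392,0.0209,0,0.04],[0,0,0,0.0392,0.0209,0,0.04],[0,0,0,0.0392,0.0209,0,0.04],[0,0,0,0,0,0,0.04],[0,0,0,0,0,0,0.04],[0,0,0,0,0,0,0.04]]]'
python3 -m handwheel '[[[0,0,0,0,0,0.03,0.04],[0,0,0,0,0,0.025,0.04],[0,0,0,0,0,0.01,0.04],[0,0,0,0,0,0,0.04],[0,0,0,0,0,0,0.04]]]'
```

```text
time_s: 34.3
tcp_pos: [0.4615, 0.0109, 0.2104]
ee_rot: [[0.001, -1.0, -0.002], [-1.0, -0.001, -0.0], [0.0, 0.002, -1.0]]
wrist_force: [0.6, 0.0, -2.8]
gripper_width: 0.559
gripper_force: 30.0
time_s: 34.8
tcp_pos: [0.4627, 0.0112, 0.1471]
ee_rot: [[0.002, -1.0, 0.001], [-1.0, -0.002, -0.0], [0.0, -0.001, -1.0]]
wrist_force: [0.6, 0.9, -2.1]
gripper_width: 0.556
gripper_force: 30.0
```

```bash
python3 -m handwheel '[[[0,0,0,0,0.001,0.03,0.04],[0,0,0,0,0,0.015,0.04],[0,0,0,0,0,0.012,0.04],[0,0,0,0,0,0.012,0.04],[0,0,0,0,0,0.008,0.04],[0,0,0,0,0,0,0.04],[0,0,0,0,0,0,0.04],[0,0,0,0,0,0,0.04]]]'
```

```text
time_s: 35.6
tcp_pos: [0.4615, 0.0109, 0.0704]
ee_rot: [[0.001, -1.0, 0.002], [-1.0, -0.001, 0.001], [-0.001, -0.002, -1.0]]
wrist_force: [0.6, 0.2, -2.5]
gripper_width: 0.557
gripper_force: 30.0
```

```bash
python3 -m handwheel '[[[0,0,0,0,0,0.004,0.04],[0,0,0,0,0,0,0.04],[0,0,0,0,0,0,0.04],[0,0,0,0,0,0,0.087],[0,0,0,0,0,0,0.087],[0,0,0,0,0,0,0.087],[0,0,0,0,0,0,0.087],[0,0,0,0,0,0,0.087],[0,0,0,0,0,-0.03,0.087],[0,0,0,0,0,-0.045,0.087],[0,0,0,0,0,-0.045,0.087],[0,0,0,0,0,-0.01,0.087]]]'
python3 -m handwheel '[[[0,0,0,0.04,-0.02,-0.02,0.087],[0,0,0,0.04,-0.02,-0.02,0.087],[0,0,0,0.04,-0.02,-0.02,0.087],[0,0,0,0.04,-0.02,0,0.087],[0,0,0,0,0,0,0.087],[0,0,0,0,0,0,0.087],[0,0,0,0,0,0,0.087]]]'
python3 - <<'E'
from h import *
a=cams.capture('side')[120:340,180:400,::-1];b=cams.capture('top')[130:280,80:480,::-1]
a=cv2.resize(a,(330,330));b=cv2.resize(b,(460,172))
c=np.zeros((330,790,3),np.uint8);c[:,:330]=a;c[:172,330:]=b
cv2.imwrite('pics/fin.png',c)
E
```

```text
time_s: 36.8
tcp_pos: [0.4637, 0.0113, 0.201]
ee_rot: [[0.002, -1.0, 0.011], [-1.0, -0.002, 0.002], [-0.002, -0.011, -1.0]]
wrist_force: [0.3, 0.6, -0.3]
gripper_width: 0.995
gripper_force: 0.0
time_s: 37.5
tcp_pos: [0.5401, -0.1488, 0.2549]
ee_rot: [[0.001, -1.0, -0.001], [-1.0, -0.001, 0.0], [-0.0, 0.001, -1.0]]
wrist_force: [0.2, 1.6, -0.4]
gripper_width: 0.999
gripper_force: 0.0
```

View pics/fin.png

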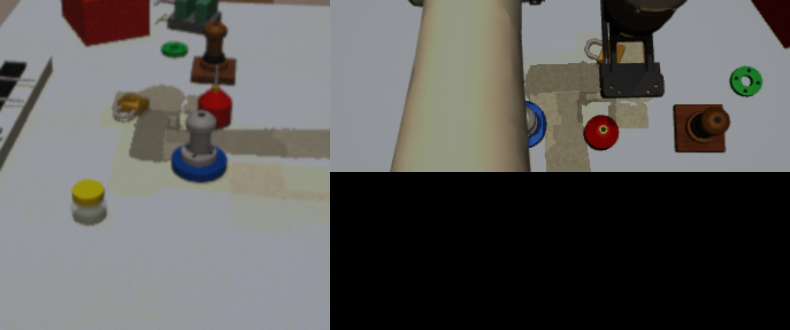

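The side view shows both stacks upright: steel at (200,145), bronze at (214,55). The oil can, padlock and pin jar are where they were.

```bash
python3 -c "
from station import r
print(r.finish_job())"
```

```text
the job is handed in; nothing more can be done
None
```

Both knob sets are stacked on their stands and the job is handed in at about 37.6 s; the last pictures show both stacks upright and the oil can, padlock and pin jar in place, but the hand-in returned no verdict.

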